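# Tuck a circuit board under the jig's hold-down flap and hold it flat for soldering

### The arm

A 6-joint arm with a two-finger parallel gripper is mounted at the origin on the work surface. World frame = base frame: x ahead of the robot, y to its left, z up, the work surface at z = 0. Lengths are in m, angles in rad, forces in N, time in s.
With the tool pointing down it reaches from about 0.375 to 0.925 m from the base axis. Payload 5.7 kg.
Tool frame: the origin (TCP) lies at the very end of the fingers, on their centre line; the grasp point (between the pads) lies 19 mm behind it (ctrl.hold_point_z is the distance from the TCP to the grasp point, in m); z points along the fingers, y is the line along which they close (so a half turn about z gives the same grasp; the last joint's range is limited). The gripper opens to 88 mm and grips with 3 to 60 N. Pads are 20 mm wide; open, the fingers measure 115 mm over their backs; the gripper's body (75 mm by 178 mm) begins 61 mm behind the grasp point.
Start: joints at [1.15, 0.359, 1.51, -0, 1.272, -0.115], TCP at [0.181, 0.572, 0.223] pointing down, gripper open.
Joint ranges: [-2.97, 2.97], [-1.01, 2.36], [0.21, 2.38], [-0.96, 4.11], [0.2, 2.71], [-2.98, 2.98]. Speed limits (rad/s): [2.39, 2.39, 3.14, 3.14, 3.14, 3.14].

### API

Orientations are given as a unit quaternion [w, x, y, z].
In Python, from rig import ctrl gives the robot as it stands.
- The arm moves only by the tool jog_arm, never from a script. Its argument "moves" is a list that holds one entry, the list of rows, each a list of 4 numbers: the shift along the world's x, y, z each as a share of 30 mm, from -1 to 1, then the turn about the world's z as a share of 10 degrees, from -1 to 1. In form: [[[tx, ty, tz, roll], ...]]. A call has 1 to 10 rows; each row shifts and turns the commanded pose from where the row before left it; what a row does not reach is not made up. A row lasts 1/8 s, in which the tool goes at most 62.5 mm and 10.7 degrees, less where a joint would pass 70% of its speed; a pose out of reach is approached as far as the arm can. A call with a number of a shift or a turn outside -1 to 1 is refused whole. A call with a gripper value outside its range is refused whole. "hand" is the opening, from 0 (shut) to 1 (fully open), set as the call begins (left out, the last holds). The fingers move at their own pace and stop on an object; "force" is the grip in N (left out, the last holds). Time passes only in rows, so rows that do not move let the fingers close. It gives the time, the measured TCP pose, the force, the opening and the grip force at its end, in the units of the state.
- ctrl.observe(): the state, without advancing time (a new reading comes with each control period).
- ctrl.get_image(name): name is "side" or "top"; returns the picture (420x560x3 uint8, red, green, blue); there is no depth.
- ctrl.get_calibration(name): a dict with "K" (3x3 intrinsics, pixels), "R" (3x3) and "t" (3): a world point X has camera coordinates R X + t. Camera axes: x right, y down, z forward; pixel columns grow to the right and rows downward; lengths in m; the calibration is good to about 2 mm. A picture is of the moment at which its call begins. get_calibration takes no time and is no camera call.
- ctrl.finish_job(): hands the job in; it is judged then, once.
The state is a dict: "time_s": time; "joints": joint angles; "dq": joint speeds; "tau": joint torques, N m; "tool_pos": TCP position; "ee_rot": TCP orientation; "contact_force": force on the tool from outside, world axes, zero at the start; "wrist_torque": the same for the moment, N m; "width": finger opening in m; "finger_force": force on a finger pad.
Only numpy, scipy, OpenCV 4.12 (cv2) and the standard library are available. Lean on these libraries where they do the work, as an engineer would, in place of code of your own. Each camera call takes 0.05 s, during which the arm holds its last target. There are 200 camera calls.

### The job

Take the green circuit board by its black transformer block and slide its gold-contact edge under the jig's yellow sprung flap, without lifting the flap, until the board meets the back stop and lies flat on the blue bed between the white rails. Then keep the board pressed firmly down on the bed with the gripper, ready for soldering: finish while still holding it pressed there, do not let go. Leave the brown board and the other things on the bench where they are.

Things in the scene. Friction and masses are not known exactly. Their poses are not given: they have to be found in the camera images.
- board: Green circuit board, loose, 0.14 kg, 90 (its x) x 110 (y) x 4 mm, flat on a grey carrier plate 12 mm high. Origin: centre of its underside. +x edge: bare, gold contacts, goes under the flap; the last 35 mm before it carries nothing tall. Blue capacitors (12 mm across, 13 tall) at the two -x corners (-36, +-43 mm); black block: see board_block.
- board_block (a point): Centre of the top of the black transformer block on the board, 30 mm above the board's underside, 5 mm towards -x from its centre; axes as the board's. The block is 30 (x) x 24 (y) mm, 26 mm tall. Grip it across the 24 mm, fingers closing along the board's y: 40 mm is clear on either side.
- board_edge (a point): Middle of the green board's gold-contact edge, at its underside, 45 mm towards +x from the board's origin. Axes as the board's.
- jig: Fixed aluminium soldering jig, 150 mm (its x) by 170 mm (its y), top of its base 18 mm above the table; it carries the blue bed, rails, stop and flap. Origin: on the table directly below nest. Its +x is the direction in which the board is slid under the flap; it points roughly to the robot's right (-y of the world).
- nest (a point): Point on top of the blue bed, 20 mm above the table, where the centre of the board's underside lies when fully home, board axes along this point's. +x: tuck direction. Bed flat from x = -51 mm to the back stop at x = +45 mm (6 mm high). White side rails 62 mm to either side, 5 mm high (7 mm to spare each side of the board). Open towards -x and, up to the flap, from above.
- bed: The blue bed of the jig, 96 mm by 124 mm, part of the jig, its top 20 mm above the table. Origin: 2 mm below nest.
- flap (a joint): Angle of the yellow sprung flap (rad): 0 at rest (level), grows as its lip is lifted. 116 mm wide, hinged 75 mm beyond nest (+x), 11 mm above the bed; laps the last 17 mm of bed before the stop. Its underside at rest is 8 mm above the bed: an 8 mm slot for the 4 mm board, which it does not touch when flat. A light spring (about 1.5 N at the lip) holds it down.
- flap_lip (a point): Middle of the flap's front edge at its underside, at rest 28 mm towards +x from nest and 8 mm above the bed. A turned-up lip runs on from here for 7 mm towards -x, rising 6 mm (top of it 16 mm above the bed).
- brown_board: Brown circuit board with white capacitors, 90 by 110 by 4 mm, loose on the other grey carrier plate; not to be disturbed. Origin: centre of its underside.
- spool: Red solder spool standing on end, 60 mm across, 40 mm tall, loose bystander. Origin: centre of its underside.
- pot: Grey open pot, 80 mm across, 70 mm tall, loose bystander. Origin: centre of its underside.
- screwdriver: Screwdriver lying on the table, loose bystander.
- brush: Brush lying on the table, loose bystander.
- tip_pad: Yellow tip-cleaning block, 70 by 50 by 20 mm, loose bystander. Origin: centre of its underside.
Things that resemble listed ones, but are neither listed nor needed, are in the scene too. Of the things shaped like the board, the green one is meant.

How it is judged:
By the outcome, as a careful person would: the job done as asked, in the order asked, and still so for the second after the job is handed in, while the arm keeps its last pose, push and grip.
It also fails if it takes over 38 s, if anything falls off the work surface, if the arm or the gripper's body presses on something with over 40 N, if the wrist force passes 120 N, or if a joint passes its speed limit or range.

## Working session

There is one attempt and no reset: what is moved stays moved. The work goes in short steps, Python scripts to look and compute and a tool call to move; the robot and the scene stay as the last step left them, time stands still between calls to the robot, and variables do not carry over. Pictures are saved under pics/ and viewed, at most 10 in all, crops included, and the job is handed in when it is done.

Besides the shell and the picture viewer there is one more tool, called after "Call:" by a JSON object that holds its "name" and its "arguments", one argument or row to a line. jog_arm: Moves the arm, as the interface text tells. Shift numbers are shares of 30 mm and turn numbers shares of 10 degrees, none past 1 either way. Its arguments: {"type":"object","properties":{"moves":{"type":"array"},"hand":{"type":"number"},"force":{"type":"number"}},"required":["moves"]}

```bash
mkdir -p pics
python3 - <<'E'
from rig import ctrl
import cv2
for n in("top","side"):
    cv2.imwrite(f"pics/{n}0.png",ctrl.get_image(n)[:,:,::-1])
    c=ctrl.get_calibration(n);print(n,c)
print(ctrl.observe())
E
```

```text
top {'K': array([[378.9097118 ,   0.        , 278.06813342],
       [  0.        , 378.9097118 , 209.01745805],
       [  0.        ,   0.        ,   1.        ]]), 'R': array([[-1.55198381e-03, -9.99998777e-01,  1.90694749e-04],
       [-9.98151421e-01,  1.53753074e-03, -6.07567039e-02],
       [ 6.07563364e-02, -2.84635656e-04, -9.98152587e-01]]), 't': array([-0.07384545,  0.50937513,  1.18351852])}
side {'K': array([[432.33888157,   0.        , 285.12856451],
       [  0.        , 432.33888157, 209.46990287],
       [  0.        ,   0.        ,   1.        ]]), 'R': array([[ 0.80335396, -0.59513834,  0.02080321],
       [-0.38170146, -0.54142904, -0.74910519],
       [ 0.45708468,  0.59385601, -0.66212433]]), 't': array([-0.46764111,  0.23252215,  0.872972  ])}
{'time_s': 0.1, 'joints': array([ 1.14992519e+00,  3.59423395e-01,  1.51132066e+00, -1.85046767e-05,
        1.27248310e+00, -1.15092962e-01]), 'dq': array([ 0.00091009, -0.00314527, -0.00139682,  0.00028286, -0.00071361,
        0.00015956]), 'tau': array([-5.78421441e-04, -5.16357923e+01, -2.71405971e+01,  6.76504872e-02,
        2.76853336e-02, -4.79543360e-05]), 'tool_pos': array([0.18037719, 0.57159777, 0.2219007 ]), 'ee_rot': array([-2.07871181e-04,  1.52291403e-01,  9.88335298e-01, -7.90423603e-04]), 'contact_force': array([-0.17460713,  0.79442364, -0.33892326]), 'wrist_torque': array([-0.01352678,  0.01044373,  0.02865764]), 'finger_force': 0.0, 'width': 0.08791362354370673}
```

View pics/top0.png

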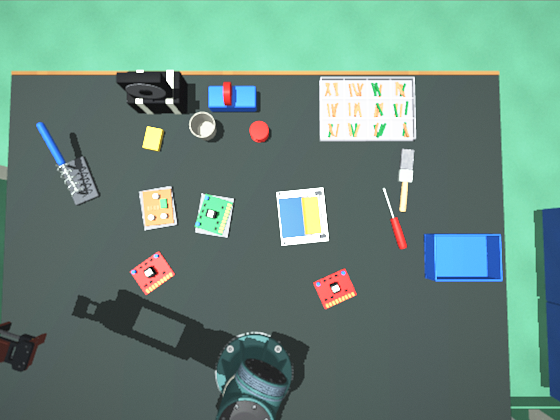

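View pics/side0.png

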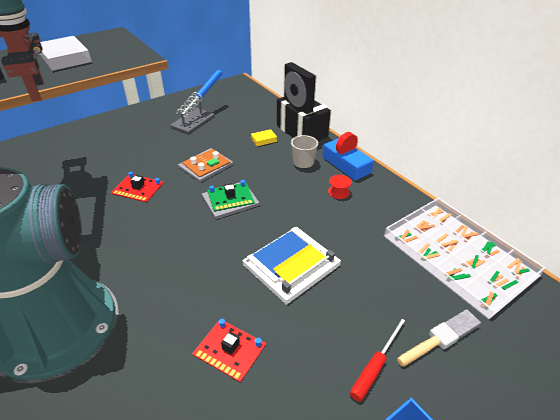

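The top view shows the green board at about (214,214), the jig at (302,216), the brown board at (157,208), and two red decoy boards. The side view shows the green board at (230,198) and the jig at (292,263). I'll enlarge both.

Run:
```python
import cv2
t=cv2.imread("pics/top0.png");s=cv2.imread("pics/side0.png")
# top crop origin (185,180), 150x75, scale 5 ; side crop origin (195,170) 155x135 x5
cv2.imwrite("pics/tc.png",cv2.resize(t[175:255,185:335],None,fx=5.3,fy=5.3,interpolation=cv2.INTER_CUBIC)[:600,:800])
cv2.imwrite("pics/sc.png",cv2.resize(s[172:307,195:350],None,fx=4.4,fy=4.4,interpolation=cv2.INTER_CUBIC)[:600,:800])
```

```text
(no output)
```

View pics/tc.png

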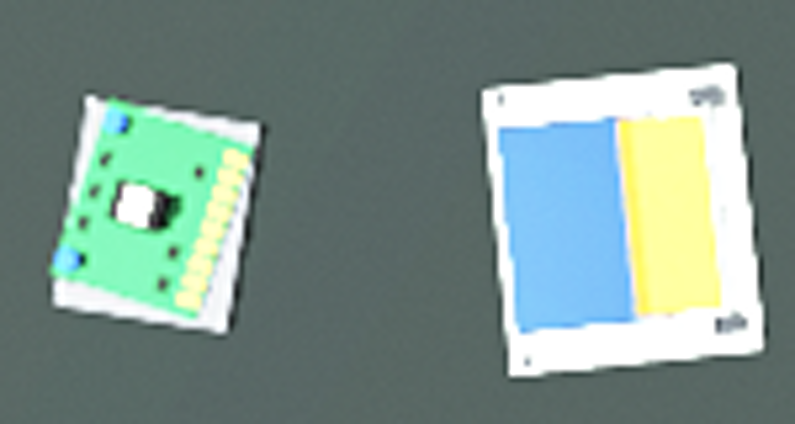

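View pics/sc.png

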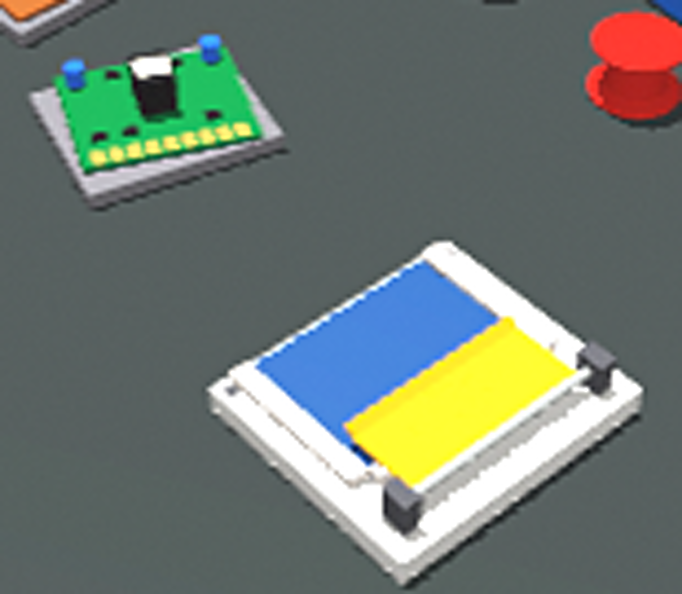

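```bash
cat > h.py <<'E'
import numpy as np
from rig import ctrl
from scipy.optimize import least_squares
C={n:ctrl.get_calibration(n) for n in("top","side")}
CR={"top":(185,175,5.3),"side":(195,172,4.4)}
def px(n,p):
    x,y,s=CR[n];return (np.array(p,float)+.5)/s-.5+[x,y]
def proj(n,X):
    c=C[n];q=(X@c["R"].T+c["t"])@c["K"].T;return q[:,:2]/q[:,2:]
def place(p,L):
    c,s=np.cos(p[3]),np.sin(p[3]);return np.array(L)@np.array([[c,s,0],[-s,c,0],[0,0,1]])+p[:3]
def fit(obs,p0):
    def f(p):return np.concatenate([(proj(n,place(p,[l]))[0]-px(n,u)) for n,l,u in obs])
    r=least_squares(f,p0,loss="soft_l1");return r.x,f(r.x).reshape(-1,2)
E
python3 - <<'E'
from h import *
np.set_printoptions(suppress=True,precision=4)
b=[("top",(-.045,.055,.004),(107,98)),("top",(.045,.055,.004),(256,150)),("top",(.045,-.055,.004),(198,318)),("top",(-.045,-.055,.004),(51,273)),
("side",(-.045,-.055,.004),(56,85)),("side",(.045,.055,.004),(262,136)),("side",(.045,-.055,.004),(86,170)),
("top",(-.005,0,.03),(136,205)),("side",(-.005,0,.03),(155,69))]
x,r=fit(b,[.5,.1,.012,-1.9]);print("board",x,np.degrees(x[3]));print(r)
x,r=fit(b[-2:],[.5,.1,.012,x[3]]);print("block only",x,r)
j=[("top",(-.051,.062,.02),(500,129)),("top",(-.051,-.062,.02),(520,333)),("side",(-.051,-.062,.02),(255,367)),("side",(-.051,.062,.02),(428,261)),
("top",(.021,.058,.036),(617,119)),("top",(.021,-.058,.036),(637,318)),("side",(.021,-.058,.036),(345,428)),("side",(.021,.058,.036),(512,319))]
x,r=fit(j,[.5,-.15,0,-1.5]);print("jig",x,np.degrees(x[3]));print(r)
# base corners triangulated freely
for u,v in [((483,90),(440,240)),((735,63),(642,393)),((765,350),(403,574)),((511,376),(209,391))]:
    y,_=fit([("top",(0,0,0),u),("side",(0,0,0),v)],[.5,-.1,0.02,0]);print(y[:3])
E
```

```text
board [ 0.4943  0.1301  0.0085 -1.8797] -107.69924639626865
[[ 0.6666  0.0614]
 [-0.5363 -1.2139]
 [-0.3705  0.1746]
 [ 0.3266  0.0385]
 [-0.3518 -0.9403]
 [ 0.4686  0.0152]
 [-0.3958  0.5495]
 [ 0.2783 -0.2744]
 [-0.4438  0.2376]]
block only [ 0.4947  0.1302  0.009  -1.8645] [[ 0.2127 -0.3821]
 [-0.3791  0.0083]]
jig [ 0.4861 -0.1334 -0.0029 -1.4879] -85.25319275932993
[[ 0.001  -0.8109]
 [-0.4443 -0.1663]
 [-0.9259  0.5589]
 [-0.4249  0.5184]
 [ 1.012  -0.0465]
 [ 0.5303 -0.5126]
 [-0.0282 -0.5783]
 [-0.035  -0.2879]]
[ 0.5633 -0.0664  0.0157]
[ 0.5803 -0.218   0.0135]
[ 0.4097 -0.2356  0.0108]
[ 0.3952 -0.0844  0.0133]
```

The board and jig heights agree with the text once a common bias of about -3 mm, within calibration error, is taken out. The block is at (0.496, 0.135) with board yaw about -108°. The jig yaw is about -84°.

Call:
{"name": "jog_arm", "arguments": {
  "moves": [
    [[0.7, -0.97, 0, -0.905], [0.7, -0.97, 0, -0.905], [0.7, -0.97, 0, -0.905], [0.7, -0.97, 0, -0.905], [0.7, -0.97, 0, -0.905], [0.7, -0.97, 0, -0.905], [0.7, -0.97, 0, -0.905], [0.7, -0.97, 0, -0.905], [0.7, -0.97, 0, -0.905], [0.7, -0.97, 0, -0.905]]
  ],
  "hand": 1,
  "force": 40
}}

```text
time_s: 1.35
tool_pos: [0.3909, 0.28, 0.2224]
ee_rot: [-0.0, 0.811, 0.586, -0.0]
contact_force: [-0.1, 1.0, 0.6]
width: 0.0881
finger_force: 0.0
```

Call:
{"name": "jog_arm", "arguments": {
  "moves": [
    [[0.7, -0.97, 0, 0], [0.7, -0.97, 0, 0], [0.7, -0.97, 0, 0], [0.7, -0.97, 0, 0], [0.7, -0.97, 0, 0], [0, 0, -0.8, 0], [0, 0, -0.8, 0], [0, 0, -0.8, 0], [0, 0, 0, 0], [0, 0, 0, 0]]
  ]
}}

```text
time_s: 2.6
tool_pos: [0.496, 0.1357, 0.1512]
ee_rot: [0.0, 0.809, 0.588, 0.0]
contact_force: [-0.2, 0.2, -0.5]
width: 0.0876
finger_force: 0.0
```

Call:
{"name": "jog_arm", "arguments": {
  "moves": [
    [[0, -0.02, -0.9, 0], [0, 0, -0.9, 0], [0, 0, -0.9, 0], [0, 0, -0.7, 0], [0, 0, -0.5, 0], [0, 0, -0.3, 0], [0, 0, -0.17, 0], [0, 0, 0, 0], [0, 0, 0, 0]]
  ]
}}

```text
time_s: 3.72
tool_pos: [0.4961, 0.1351, 0.02]
ee_rot: [0.0, 0.809, 0.588, 0.0]
contact_force: [-0.3, 0.5, 0.0]
width: 0.0879
finger_force: 0.0
```

Run:
```python
from rig import ctrl
import cv2
s=ctrl.get_image("side")[:,:,::-1]; t=ctrl.get_image("top")[:,:,::-1]
a=cv2.resize(s[120:230,170:300],None,fx=4,fy=4,interpolation=cv2.INTER_CUBIC)
b=cv2.resize(t[175:255,175:245],None,fx=4,fy=4,interpolation=cv2.INTER_CUBIC)
b=cv2.copyMakeBorder(b,0,a.shape[0]-b.shape[0],0,0,cv2.BORDER_CONSTANT)
cv2.imwrite("pics/g.png",cv2.hconcat([a,b]))
```

```text
(no output)
```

View pics/g.png

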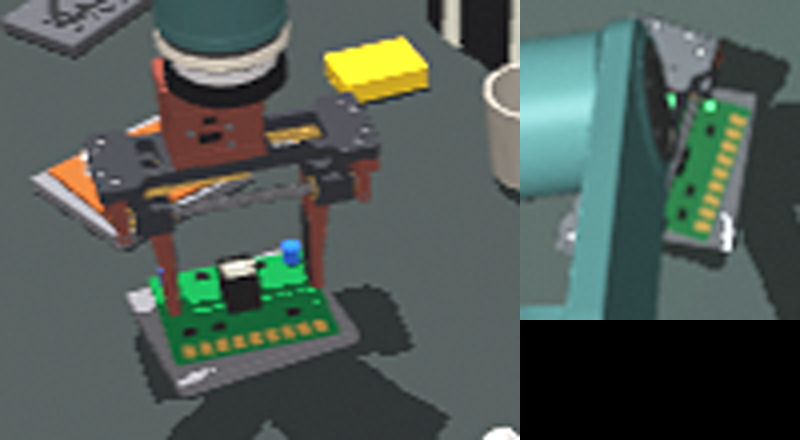

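The fingers straddle the block evenly: left tip at about (172,305), right at (317,288), block at (240,280). I'll close on it.

Call:
{"name": "jog_arm", "arguments": {
  "moves": [
    [[0, 0, 0, 0], [0, 0, 0, 0], [0, 0, 0, 0], [0, 0, 0, 0], [0, 0, 0, 0], [0, 0, 0, 0], [0, 0, 0, 0], [0, 0, 0, 0]]
  ],
  "hand": 0,
  "force": 45
}}

```text
time_s: 4.82
tool_pos: [0.4953, 0.135, 0.0195]
ee_rot: [-0.0, 0.809, 0.588, -0.0]
contact_force: [-1.3, 0.8, 0.5]
width: 0.0239
finger_force: 45.0
```

Call:
{"name": "jog_arm", "arguments": {
  "moves": [
    [[0, 0, 0.2, 0], [0, 0, 0.5, 0], [0, 0, 0.8, 0], [0, 0, 0.8, 0], [0, 0, 0.4, 0], [0, 0, 0, 0], [0, 0, 0, 0]]
  ]
}}

```text
time_s: 5.7
tool_pos: [0.4951, 0.1349, 0.1]
ee_rot: [-0.0, 0.809, 0.588, -0.0]
contact_force: [-0.2, 0.1, -1.4]
width: 0.0233
finger_force: 45.0
```

Call:
{"name": "jog_arm", "arguments": {
  "moves": [
    [[-0.045, -0.4, 0, 0.24], [-0.045, -0.8, 0, 0.24], [-0.045, -0.9, 0, 0.24], [-0.045, -0.9, 0, 0.24], [-0.045, -0.9, 0, 0.24], [-0.045, -0.9, 0, 0.24], [-0.045, -0.9, 0, 0.24], [-0.045, -0.8, 0, 0.24], [-0.045, -0.6, 0, 0.24], [-0.045, -0.35, 0, 0.23]]
  ]
}}

```text
time_s: 6.95
tool_pos: [0.4814, -0.0892, 0.0995]
ee_rot: [-0.001, 0.67, 0.743, -0.0]
contact_force: [-0.0, 0.6, -1.1]
width: 0.0235
finger_force: 45.0
```

Call:
{"name": "jog_arm", "arguments": {
  "moves": [
    [[0, 0, -0.5, 0], [0, 0, -0.8, 0], [0, 0, -0.4, 0], [0, 0, -0.13, 0], [0, 0, 0, 0], [0, 0, 0, 0]]
  ]
}}

```text
time_s: 7.7
tool_pos: [0.4826, -0.0885, 0.0461]
ee_rot: [0.0, 0.67, 0.742, 0.0]
contact_force: [-0.9, -0.3, -1.4]
width: 0.0237
finger_force: 45.0
```

Run:
```python
from rig import ctrl
import cv2
s=ctrl.get_image("side")[:,:,::-1]; t=ctrl.get_image("top")[:,:,::-1]
# side origin (220,200) x4 ; top origin (235,175) x4
a=cv2.resize(s[200:310,220:345],None,fx=4,fy=4,interpolation=cv2.INTER_CUBIC)
b=cv2.resize(t[175:255,260:335],None,fx=4,fy=4,interpolation=cv2.INTER_CUBIC)
b=cv2.copyMakeBorder(b,0,a.shape[0]-b.shape[0],0,0,cv2.BORDER_CONSTANT)
cv2.imwrite("pics/p.png",cv2.hconcat([a,b]))
```

```text
(no output)
```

View pics/p.png

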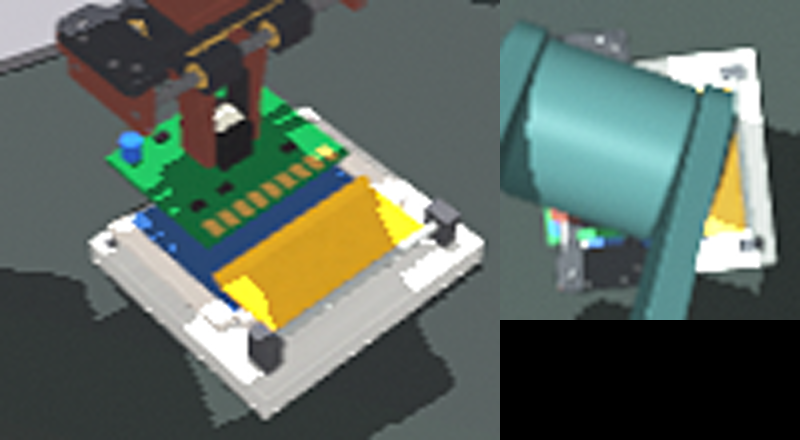

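The side crop shows the board held level, with its gold edge from (212,245) to (350,150), clear of the flap and in front of it. I'll check its lateral offset and tilt against the jig in the same view.

Run:
```python
from h import *
CR["side"]=(220,200,4.0)
np.set_printoptions(suppress=True,precision=4)
L=[(.045,-.055,.004),(.045,.055,.004),(-.045,-.055,.004),(-.036,-.043,.017)];U=[(211,246),(350,150),(106,157),(131,136)]
cx=lambda yaw:np.array([np.cos(yaw),np.sin(yaw)])
yaw=np.radians(-84.1);e=cx(yaw);n=np.array([-e[1],e[0]])
t=np.array([.4826,-.0885])+.005*e
print("board from tool",t)
b=[("side",l,u) for l,u in zip(L,U)]
from scipy.optimize import least_squares
for z in (.0355,.0385):
    def f(p):return np.concatenate([proj("side",place([p[0],p[1],z,p[2]],[l]))[0]-px("side",u) for _,l,u in b])
    r=least_squares(f,[*t,yaw]);print("board side",z,r.x,np.degrees(r.x[2]),r.fun)
# jig with side only, same picture of start
CR["side"]=(195,172,4.4)
J=[((-.051,-.062,.02),(255,367)),((-.051,.062,.02),(428,261)),((.021,-.058,.036),(345,428)),((.021,.058,.036),(512,319))]
for z in (-.003,0):
    def f(p):return np.concatenate([proj("side",place([p[0],p[1],z,p[2]],[l]))[0]-px("side",u) for l,u in J])
    r=least_squares(f,[.486,-.133,yaw]);print("jig side",z,r.x,np.degrees(r.x[2]),r.fun)
JT=[("top",(-.051,.062,.02),(500,129)),("top",(-.051,-.062,.02),(520,333)),("top",(.021,.058,.036),(617,119)),("top",(.021,-.058,.036),(637,318))]
def f(p):return np.concatenate([proj("top",place([p[0],p[1],0,p[2]],[l]))[0]-px("top",u) for _,l,u in JT])
r=least_squares(f,[.486,-.133,yaw]);print("jig top",r.x,np.degrees(r.x[2]),r.fun)
print("n",n,"e",e)
```

```text
board from tool [ 0.4831 -0.0935]
board side 0.0355 [ 0.488  -0.0928 -1.4613] -83.727791443379 [-0.4185 -0.7086 -0.1972 -0.0317  0.3076 -0.0273  0.3226  0.8959]
board side 0.0385 [ 0.4864 -0.0952 -1.4611] -83.71600867527926 [-0.4022 -0.641  -0.0458 -0.0683  0.2119 -0.048   0.2522  0.8562]
jig side -0.003 [ 0.4868 -0.1337 -1.495 ] -85.65448988726203 [-0.5922  0.361   0.1012  0.5357  0.1416 -0.6745  0.3519 -0.1781]
jig side 0 [ 0.4852 -0.1359 -1.4945] -85.62725901246456 [-0.7107  0.3839  0.1283  0.4518  0.1198 -0.6032  0.4696 -0.2224]
jig top [ 0.485  -0.1324 -1.4753] -84.5299148288069 [-0.5417 -0.3116 -0.4852  0.3899  0.5096  0.1657  0.5038 -0.2486]
n [0.9947 0.1028] e [ 0.1028 -0.9947]
```

Call:
{"name": "jog_arm", "arguments": {
  "moves": [
    [[-0.08, -0.01, -0.2, -0.03], [0, 0, -0.2, 0], [0, 0, -0.13, 0], [0, 0, 0, 0], [0, 0, 0, 0]]
  ]
}}

```text
time_s: 8.43
tool_pos: [0.4798, -0.0888, 0.0297]
ee_rot: [-0.0, 0.672, 0.741, -0.0]
contact_force: [-0.6, 0.7, -0.9]
width: 0.0234
finger_force: 45.0
```

Call:
{"name": "jog_arm", "arguments": {
  "moves": [
    [[0, 0, -0.05, 0], [0, 0, 0, 0], [0, 0, 0, 0]]
  ]
}}

```text
time_s: 8.8
tool_pos: [0.4798, -0.0888, 0.0283]
ee_rot: [-0.0, 0.672, 0.741, -0.0]
contact_force: [-0.4, 0.5, -1.9]
width: 0.0238
finger_force: 45.0
```

Call:
{"name": "jog_arm", "arguments": {
  "moves": [
    [[0.017, -0.166, 0, 0], [0.017, -0.166, 0, 0], [0.017, -0.166, 0, 0], [0.017, -0.166, 0, 0], [0.017, -0.166, 0, 0], [0.017, -0.166, 0, 0], [0, 0, 0, 0]]
  ]
}}

```text
time_s: 9.68
tool_pos: [0.483, -0.1191, 0.0282]
ee_rot: [0.0, 0.672, 0.741, 0.0]
contact_force: [0.3, 0.2, -1.0]
width: 0.0236
finger_force: 45.0
```

Run:
```python
from rig import ctrl
import cv2
s=ctrl.get_image("side")[:,:,::-1]
cv2.imwrite("pics/q.png",cv2.resize(s[200:310,220:345],None,fx=5,fy=5,interpolation=cv2.INTER_CUBIC))
```

```text
(no output)
```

View pics/q.png

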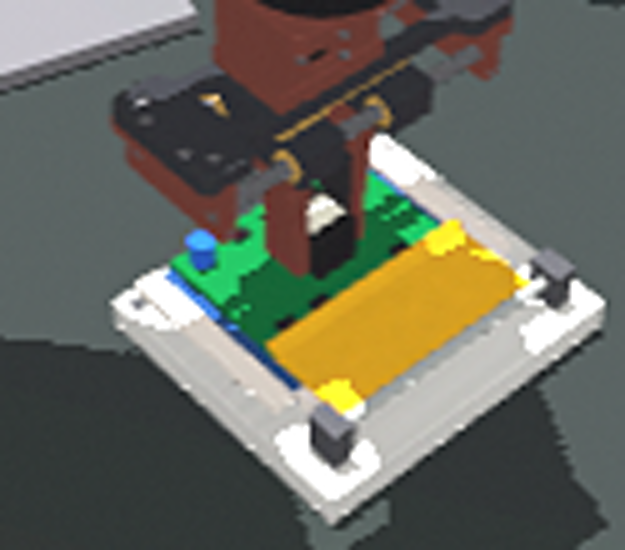

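The gold edge is under the flap (lip line from (268,345) to (430,225)). The flap is still level, and there are blue margins on both sides. I'll continue gently to the stop.

Call:
{"name": "jog_arm", "arguments": {
  "moves": [
    [[0.007, -0.066, 0, 0], [0.007, -0.066, 0, 0], [0.007, -0.066, 0, 0], [0.003, -0.033, 0, 0], [0, 0, 0, 0]]
  ]
}}

```text
time_s: 10.35
tool_pos: [0.4834, -0.1251, 0.0282]
ee_rot: [-0.0, 0.672, 0.741, 0.0]
contact_force: [0.0, 3.9, -0.1]
width: 0.0238
finger_force: 45.0
```

Call:
{"name": "jog_arm", "arguments": {
  "moves": [
    [[0.003, -0.033, 0, 0], [0.003, -0.033, 0, 0], [0, 0, 0, 0], [0, 0, 0, 0]]
  ]
}}

```text
time_s: 10.85
tool_pos: [0.4833, -0.1253, 0.0283]
ee_rot: [-0.001, 0.672, 0.74, 0.001]
contact_force: [2.2, 13.0, 3.8]
width: 0.0239
finger_force: 45.0
```

Contact with the stop (13 N). Now I'll press down, with full grip.

Call:
{"name": "jog_arm", "arguments": {
  "moves": [
    [[0, 0.02, -0.05, 0], [0, 0, -0.05, 0], [0, 0, 0, 0], [0, 0, 0, 0]]
  ],
  "force": 60
}}

```text
time_s: 11.35
tool_pos: [0.4833, -0.1252, 0.0274]
ee_rot: [-0.001, 0.672, 0.741, 0.001]
contact_force: [-4.0, 12.4, 31.0]
width: 0.0235
finger_force: 60.0
```

Run:
```python
from rig import ctrl
import cv2
print(ctrl.observe()["contact_force"],ctrl.observe()["wrist_torque"])
s=ctrl.get_image("side")[:,:,::-1]
cv2.imwrite("pics/r.png",cv2.resize(s[220:310,235:345],None,fx=6,fy=6,interpolation=cv2.INTER_CUBIC))
```

```text
[-4.00413332 12.4373514  31.03546419] [1.81959309 0.91010484 0.23322235]
```

View pics/r.png

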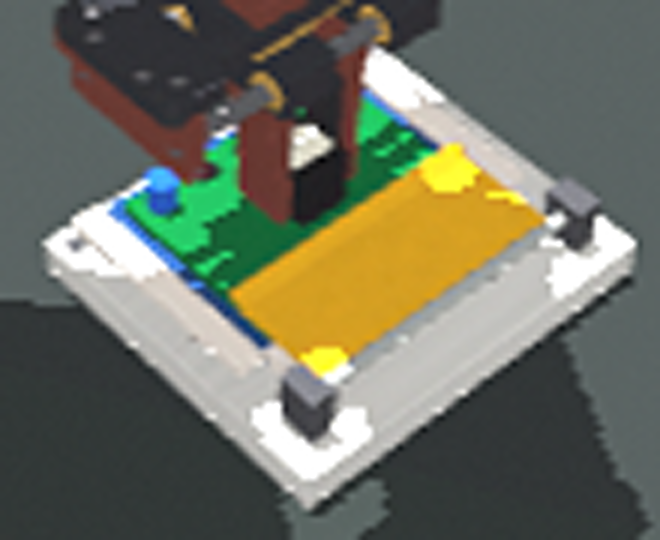

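The board lies flat at the expected height (TCP z 0.0274), between the rails, with the flap level. I'll check the visible corner at about (127,207) against its fully-home prediction.

Run:
```python
from h import *
for z,p in ((-.003,[.4868,-.1337]),(0,[.4852,-.1359])):
  for yaw in (-85.6,-84.3):
    for dx in (0,-.003):
      q=proj("side",place([*p,z,np.radians(yaw)],[(-.051,-.062,.02),(-.045+dx,-.055,.024),(.021+dx,-.055,.024),(-.036+dx,-.043,.037)]))
      print(z,yaw,dx,((q-[235,220]+.5)*6-.5).round(0).tolist())
# colour scan: average profile from bed corner inward along the -x edge in the raw picture
```

```text
-0.003 -85.6 0 [[104.0, 215.0], [128.0, 208.0], [238.0, 309.0], [166.0, 184.0]]
-0.003 -85.6 -0.003 [[104.0, 215.0], [123.0, 204.0], [233.0, 304.0], [161.0, 179.0]]
-0.003 -84.3 0 [[104.0, 218.0], [128.0, 211.0], [241.0, 311.0], [166.0, 186.0]]
-0.003 -84.3 -0.003 [[104.0, 218.0], [123.0, 207.0], [236.0, 306.0], [161.0, 182.0]]
0 -85.6 0 [[104.0, 215.0], [127.0, 208.0], [238.0, 310.0], [166.0, 183.0]]
0 -85.6 -0.003 [[104.0, 215.0], [123.0, 204.0], [232.0, 305.0], [161.0, 179.0]]
0 -84.3 0 [[104.0, 218.0], [127.0, 211.0], [241.0, 311.0], [166.0, 186.0]]
0 -84.3 -0.003 [[104.0, 218.0], [122.0, 207.0], [235.0, 306.0], [161.0, 181.0]]
```

Call:
{"name": "jog_arm", "arguments": {
  "moves": [
    [[0, 0, 0.09, 0], [0.003, -0.03, 0, 0], [0, 0, 0, 0.08], [0, 0, 0, 0]]
  ]
}}

```text
time_s: 11.9
tool_pos: [0.4827, -0.1252, 0.0279]
ee_rot: [-0.002, 0.668, 0.745, 0.001]
contact_force: [1.5, 13.3, 3.1]
width: 0.0234
finger_force: 60.0
```

```bash
python3 -c "
from rig import ctrl
o=ctrl.observe();print(o['tool_pos'],o['contact_force'],o['wrist_torque'])"
```

```text
[ 0.48271395 -0.12524951  0.02785393] [ 1.46402983 13.3375835   3.07791417] [ 2.07735043 -0.05001681 -0.39941448]
```

Call:
{"name": "jog_arm", "arguments": {
  "moves": [
    [[0, 0, 0, -0.16], [0, 0, 0, 0], [0, 0, 0, 0]]
  ]
}}

```text
time_s: 12.28
tool_pos: [0.4831, -0.1252, 0.0278]
ee_rot: [-0.002, 0.677, 0.736, 0.001]
contact_force: [2.6, 14.1, 2.0]
width: 0.0234
finger_force: 60.2
```

```bash
python3 -c "
from rig import ctrl
o=ctrl.observe();print(o['tool_pos'],o['contact_force'],o['wrist_torque'])"
```

```text
[ 0.48307909 -0.12521034  0.02779463] [ 2.63389575 14.10297194  2.04738478] [ 2.38694267 -0.51683088  0.79776363]
```

The torque restores on turning either way while TCP y stays at -0.1252, so the edge is flush against the stop. I'll return to the zero-torque yaw and press.

Call:
{"name": "jog_arm", "arguments": {
  "moves": [
    [[0, 0.02, 0, 0.105], [0, 0, -0.05, 0], [0, 0, -0.04, 0], [0, 0, 0, 0], [0, 0, 0, 0], [0, 0, 0, 0]]
  ]
}}

```text
time_s: 13.02
tool_pos: [0.4829, -0.1252, 0.0274]
ee_rot: [-0.001, 0.671, 0.742, 0.001]
contact_force: [-6.1, 12.5, 32.6]
width: 0.0237
finger_force: 60.0
```

Run:
```python
from rig import ctrl
import cv2
o=ctrl.observe();print(o['tool_pos'],o['contact_force'],o['wrist_torque'],o["width"])
s=ctrl.get_image("side")[:,:,::-1]
cv2.imwrite("pics/f.png",cv2.resize(s[225:300,240:340],None,fx=8,fy=8,interpolation=cv2.INTER_CUBIC))
```

```text
[ 0.48285163 -0.1252434   0.0274178 ] [-6.0555526  12.45371866 32.60450558] [1.90864556 1.07785605 0.01407123] 0.023701061455412887
```

View pics/f.png

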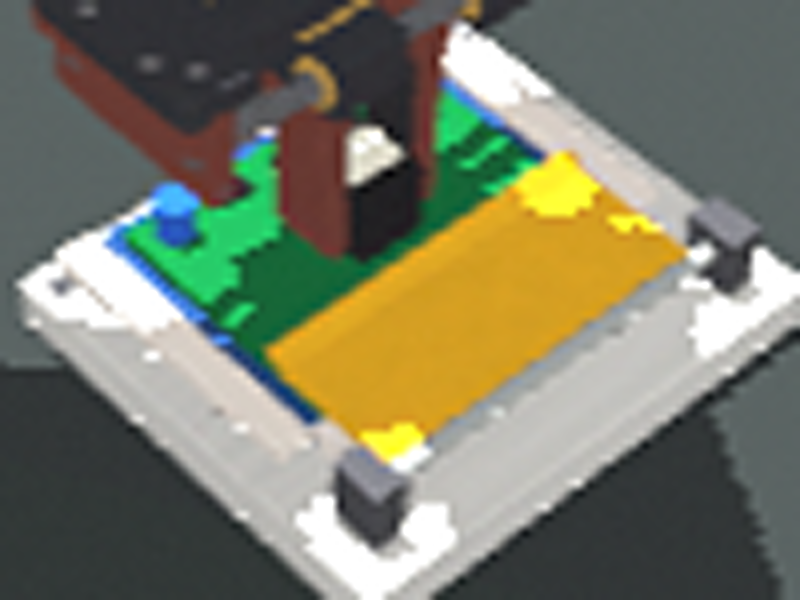

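The board is home: its corner is at about (125,243), with blue margins on both sides. The flap is level, with its lip line from (268,350) to (560,155). The gripper presses at about 32 N while still holding the block, so I'm handing the job in.

```bash
python3 -c "
from rig import ctrl
print(ctrl.finish_job())"
```

```text
the job is handed in; nothing more can be done
None
```

The green board is under the flap, flush against the back stop and flat on the bed; I handed the job in at about 13 s with the gripper still holding the block and pressing down at about 32 N.

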